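# Seat a circuit board in the repair jig and snap the hold-down flap over it

### The job

Push the circuit board along the jig's channel until it is fully home, and press it firmly but gently (some 6 to 10 N, for about half a second) against the end stop. Then tip the jig's spring flap from its outer side, near the free end, just past its snap point, and let it snap down onto the board by itself: do not ride it down or press on it once it has closed, and never force it (pushing on it stays below 12 N). Leave the other things on the bench where they are.

Things in the scene. Friction and masses are not known exactly. Their poses are not given: they have to be found in the camera images.
- jig: Repair jig, fixed to the bench: aluminium plate 160 (x) x 110 (y) x 14 mm, origin under its centre, on a 4 mm mat. On top (z = 14 mm) a channel runs along x between two rails 6 mm wide, 4 mm high, inner faces at y = +-26 mm, open at the -x end. At the +x end a dark steel clamp head is bolted down, with the end stop across the channel and, on the -y side, the flap and its hinge.
- jig_end (a point): Middle of the end stop's travel, on the channel floor: (60, 0, 14) mm in the jig's frame. The head is adjustable along x and its setting is not measured: the stop's face stands anywhere from 8 mm before to 8 mm beyond this point, so find it by feel. It is rigid, 12 mm high, 56 mm wide; the force rises steeply, within a millimetre or so: keep it under 20 N.
- jig_hinge (a point): Middle of the flap hinge's travel: (38, -36, 29) mm in the jig's frame. The hinge axis is parallel to the jig's x and passes through this point; the flap's middle lies anywhere from 8 mm before to 8 mm beyond it along x, always 22 mm short of the stop's face. A small tension spring stands 26 mm to +x of the flap's middle.
- board: Loose circuit board in the channel, 80 (x) x 50 (y) x 5 mm, about 60 g, origin under its centre, x axis towards the end stop. At its tail (-x) a steel shield can, 30 x 44 mm, rises 6 mm above the board, rear face flush with the tail edge; along its nose a black connector, 14.5 x 34 mm, rises 5 mm. It starts some 17 to 58 mm short of the stop and slides easily (under 1 N).
- board_nose (a point): Middle of the board's front (+x) edge, at its underside; touches the end stop when home. Only then (within 2 mm) does the flap's foot fall on bare board behind the connector; else the flap lands on the connector and does not close.
- board_tail (a point): Middle of the board's rear (-x) face, which is 11 mm high with the can; 5.5 mm above its underside. Push here towards +x of the jig.
- flap (a joint): Hold-down flap, rad: 0 = level on the board, towards +y of the jig; 1.95 = open, leaning out to -y, where a spring holds it at the start. Steel plate 30 mm wide (x), 4 mm thick, 58 mm long from the hinge axis. Tipping takes about 0.12 N m at first (3 N on its outer face 40 mm above the axis), falling to nothing at the snap point, about 1.2 rad (varies a little); below that it springs shut.
- tray: Grey parts tray with screws, 130 x 100 x 25 mm, fixed, origin under its centre; not part of the job.
- cup: Clear cup, 60 mm across, 55 mm high, origin under its centre; leave it alone.
- jar: Small amber jar, 44 mm across, 48 mm high, origin under its centre; leave it alone.
- can: Loose flat steel shield, 34 x 28 x 5 mm, beside the jig, origin under its centre; leave it alone.
- driver: Black-handled screwdriver, 150 mm long, lying; leave it alone.
- tape: Tape roll lying flat, 56 mm across, 12 mm high, origin under its centre; leave it alone.
- dropper: White dropper bottle, 40 mm across, about 100 mm high, origin under its centre; leave it alone.
Not all that is in view belongs to the job. Of the things that look like the board, the smaller one is meant.

How it is judged:
By the outcome, as a careful person would: the job done as asked, in the order asked, and still so for the second after the job is handed in, with the robot touching nothing.
It also fails if it takes over 64 s, if anything falls off the work surface, if the arm or the gripper's body presses on something with over 40 N, if the wrist force passes 120 N, or if a joint passes its speed limit or range.

### The arm

A 6-joint arm with a two-finger parallel gripper is mounted at the origin on the work surface. World frame = base frame: x ahead of the robot, y to its left, z up, the work surface at z = 0. Lengths are in m, angles in rad, forces in N, time in s.
With the tool pointing down it reaches from about 0.375 to 0.9 m from the base axis. Payload 3.1 kg.
Tool frame: the origin (TCP) lies between the finger pads; the fingertips stand 11 mm ahead of it and the grasp point (between the pads) lies 8 mm behind it; z points along the fingers, y is the line along which they close (so a half turn about z gives the same grasp; the last joint's range is limited). The gripper opens to 87 mm and grips with 3 to 60 N. Pads are 19 mm wide; open, the fingers measure 117 mm over their backs; the gripper's body (75 mm by 190 mm) begins 51 mm behind the grasp point.
Start: joints at [0.999, 0.527, 1.433, -0, 1.181, -0.178], TCP at [0.24, 0.577, 0.234] pointing down, gripper open.
Joint ranges: [-3.08, 3.08], [-0.75, 2.2], [0.22, 2.44], [-1.43, 4.57], [0, 2.65], [-2.85, 2.85]. Speed limits (rad/s): [2.79, 2.79, 3.14, 3.14, 3.14, 3.14].

### API

Orientations are given as a unit quaternion [x, y, z, w].
In Python, from rig import robot gives the robot as it stands.
- The arm moves only by the tool move_arm, never from a script. Its argument "moves" is text: rows parted by semicolons, each of 7 numbers parted by spaces: the shift along the tool's x, y, z in units of 100 mm (1.0 is 100 mm), then the turn, a rotation vector about the tool's x, y, z in units of 90 degrees (1.0 is 90 degrees), then the opening, from 0 (shut) to 1 (fully open). A call has 1 to 12 rows; each row is the pose to reach, as a shift and turn from the pose commanded when the call began, along the tool's axes at that moment; what a row does not reach only later rows make up. A row lasts 1/10 s, in which the tool goes at most 50 mm and 8.59 degrees, less where a joint would pass 70% of its speed; a pose out of reach is approached as far as the arm can. A call with a number of a shift or a turn outside -1 to 1 is refused whole. A call with a gripper value outside its range is refused whole. The fingers move at their own pace and stop on an object; "squeeze" is the grip in N (left out, the last holds). Time passes only in rows, so rows that repeat a pose let the fingers close. It gives the time, the measured TCP pose, the force, the opening and the grip force at its end, in the units of the state.
- robot.get_obs(): the state, without advancing time (a new reading comes with each control period).
- robot.camera(name): name is "side" or "top" or "wrist"; returns a dict with "image" (400x640x3 uint8, red, green, blue), "intrinsics" (3x3 intrinsics, pixels), "extrinsics" (4x4, takes a point from world to camera coordinates). Camera axes: x right, y up, looking along -z (the intrinsics and any distortion apply to the point x, -y, -z); pixel columns grow to the right and rows downward; lengths in m; the calibration is good to about 2 mm. A picture is of the moment at which its call begins. There is no depth.
- robot.hand_in(): hands the job in; it is judged then, once.
The state is a dict: "time": time; "q": joint angles; "joint_velocities": joint speeds; "joint_torque": joint torques, N m; "position": TCP position; "tool_rot": TCP orientation; "ft_force": force on the tool from outside, world axes, zero at the start; "moment": the same for the moment, N m; "grip_width": finger opening in m; "grip_force": force on a finger pad.
Only numpy, scipy, OpenCV 4.12 (cv2) and the standard library are available. Lean on these libraries where they do the work, as an engineer would, in place of code of your own. Each camera call takes 0.05 s, during which the arm holds its last target. There are 200 camera calls.

## Working session

There is one attempt and no reset: what is moved stays moved. The work goes in short steps, Python scripts to look and compute and a tool call to move; the robot and the scene stay as the last step left them, time stands still between calls to the robot, and variables do not carry over. Pictures are saved under pics/ and viewed, at most 10 in all, crops included, and the job is handed in when it is done.

Besides the shell and the picture viewer there is one more tool, called after ">>>" in YAML: its name, and indented under it one key for each argument. move_arm: Moves the arm, as the interface text tells. Shifts and turns lie within -1 to 1; 1 stands for 100 mm of shift or 90 degrees of turn. Its arguments: {"type":"object","properties":{"moves":{"type":"string"},"squeeze":{"type":"number"}},"required":["moves"]}

```bash
mkdir -p pics
python3 - <<'E'
from rig import robot
import cv2,numpy as np,pickle
d={}
for n in("top","side"):
    c=robot.camera(n); d[n]=c; cv2.imwrite(f"pics/{n}0.png",c["image"][:,:,::-1])
    print(n,c["intrinsics"],np.round(c["extrinsics"],4),[k for k in c])
pickle.dump(d,open("cams.pkl","wb"))
o=robot.get_obs();print({k:np.round(v,4) for k,v in o.items()})
E
```

```text
top [[509.03321937   0.         324.4204329 ]
 [  0.         509.03321937 198.41972231]
 [  0.           0.           1.        ]] [[-1.610e-02 -9.999e-01  2.000e-04 -7.600e-03]
 [ 9.959e-01 -1.600e-02  8.890e-02 -4.472e-01]
 [-8.890e-02  1.600e-03  9.960e-01 -1.286e+00]
 [ 0.000e+00  0.000e+00  0.000e+00  1.000e+00]] ['image', 'intrinsics', 'extrinsics']
side [[413.75265288   0.         322.33438155]
 [  0.         413.75265288 197.99242128]
 [  0.           0.           1.        ]] [[ 0.9565 -0.2912 -0.0199 -0.4209]
 [ 0.2162  0.6609  0.7187 -0.1318]
 [-0.1961 -0.6917  0.6951 -1.0694]
 [ 0.      0.      0.      1.    ]] ['image', 'intrinsics', 'extrinsics']
{'time': np.float64(0.1), 'q': array([ 0.9985,  0.5284,  1.4338, -0.    ,  1.1814, -0.1785]), 'joint_velocities': array([ 0.0001, -0.002 , -0.0022, -0.0007, -0.0001, -0.0006]), 'joint_torque': array([-0.00000e+00, -4.40989e+01, -1.77149e+01,  6.35000e-02,
        5.34000e-02, -1.00000e-04]), 'position': array([0.2394, 0.5766, 0.2327]), 'tool_rot': array([ 1.956e-01,  9.807e-01, -9.000e-04, -4.000e-04]), 'ft_force': array([-0.6107,  0.4294, -0.3568]), 'moment': array([-0.06  ,  0.0182, -0.0227]), 'grip_force': np.float64(0.0), 'grip_width': np.float64(0.0871)}
```

View pics/top0.png

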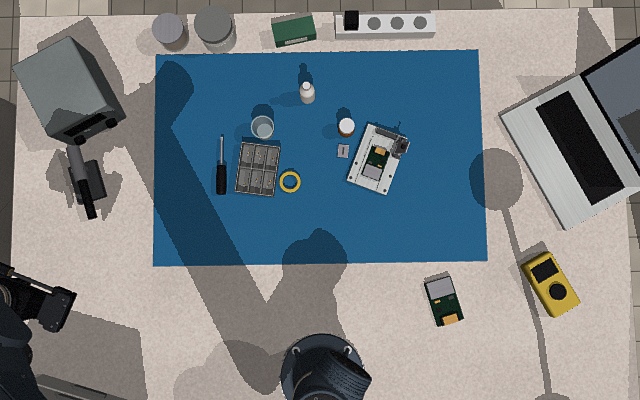

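View pics/side0.png

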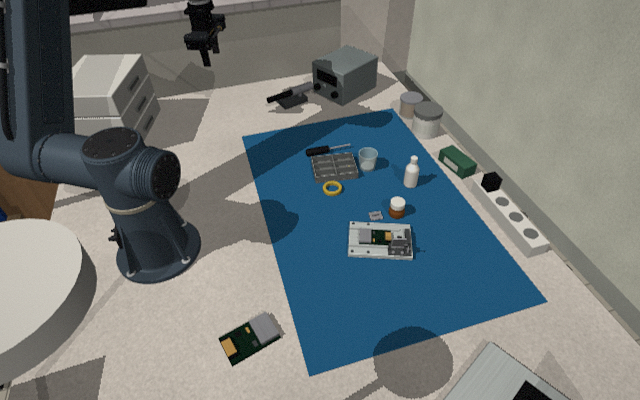

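Two things look like the board: the one in the jig (top view, about 377,160) and the larger one on the bench (about 444,300). The smaller one in the jig's channel fits the description. I'll check it in an enlarged crop.

Run:
```python
import cv2,pickle,numpy as np
d=pickle.load(open("cams.pkl","rb"))
a=d["top"]["image"][112:202,335:425,::-1]; b=d["side"]["image"][208:272,335:425,::-1]
a=cv2.resize(a,None,fx=6.6,fy=6.6,interpolation=cv2.INTER_CUBIC)
cv2.imwrite("pics/topc.png",a)
b=cv2.resize(b,None,fx=8,fy=8,interpolation=cv2.INTER_CUBIC)
cv2.imwrite("pics/sidec.png",b)
```

```text
(no output)
```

View pics/topc.png

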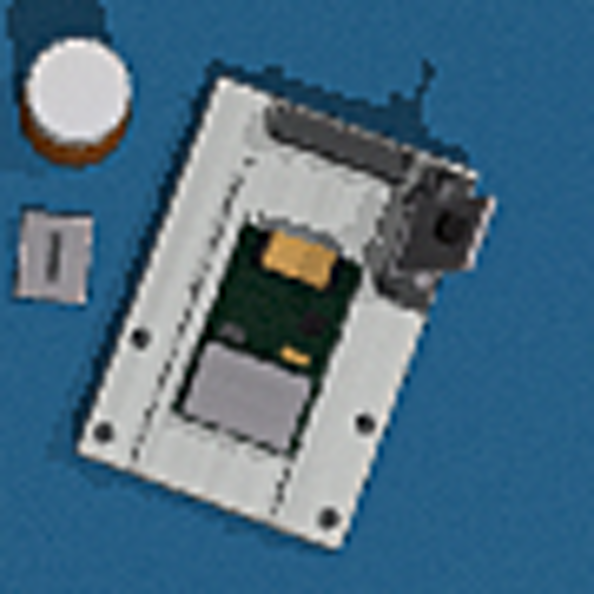

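View pics/sidec.png

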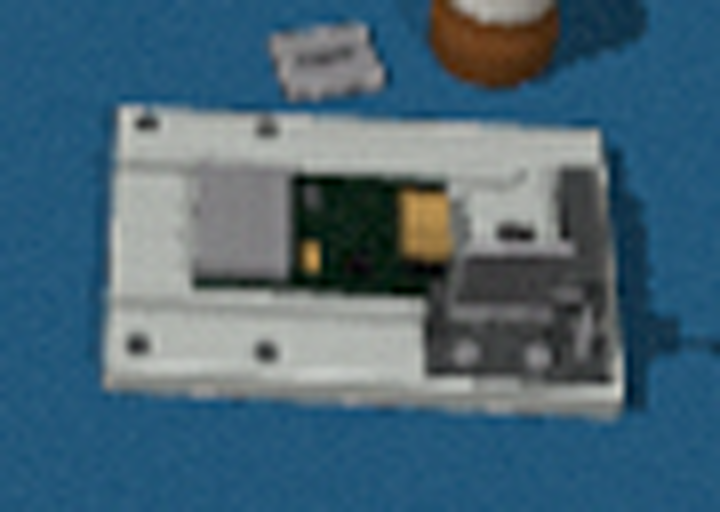

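```bash
cat > h.py <<'E'
import numpy as np,pickle
from scipy.optimize import least_squares
d=pickle.load(open("cams.pkl","rb"))
def proj(cam,P):
    c=d[cam];p=c["extrinsics"][:3,:3]@P+c["extrinsics"][:3,3]
    u=c["intrinsics"]@np.array([p[0],-p[1],-p[2]]);return u[:2]/u[2]
def back(cam,uv,z):
    c=d[cam];R=c["extrinsics"][:3,:3];t=c["extrinsics"][:3,3]
    r=np.linalg.inv(c["intrinsics"])@[*uv,1];r=R.T@(r*[1,-1,-1]);o=-R.T@t
    return o+r*(z-o[2])/r[2]
T=lambda u,v:((u+.5)/6.6-.5+335,(v+.5)/6.6-.5+112)
S=lambda u,v:((u+.5)/8-.5+335,(v+.5)/8-.5+208)
E
python3 - <<'E'
from h import *
obs=[("top",T(222,80),(80,55)),("top",T(80,448),(-80,55)),("top",T(338,542),(-80,-55)),
("side",S(118,107),(-80,55)),("side",S(602,130),(80,55)),("side",S(108,376),(-80,-55)),("side",S(620,402),(80,-55))]
def W(p,P):
    c,s=np.cos(p[2]),np.sin(p[2]);return np.array([p[0]+c*P[0]-s*P[1],p[1]+s*P[0]+c*P[1],P[2]])
def f(p,sel): return np.concatenate([proj(c,W(p,(a/1e3,b/1e3,.018)))-uv for c,uv,(a,b) in sel])
for sel in(obs,obs[:3],obs[3:]):
    r=least_squares(f,[.55,-.1,-.35],args=(sel,));print(np.round(r.x,4),np.round(r.fun,2))
p=least_squares(f,[.55,-.1,-.35],args=(obs,)).x
def J(P):
    c,s=np.cos(p[2]),np.sin(p[2]);e=P-[p[0],p[1],0];return np.round(1e3*np.array([c*e[0]+s*e[1],-s*e[0]+c*e[1]]),1)
print("tail",[J(back("top",T(*q),.029)) for q in((182,410),(292,452))],[J(back("side",S(*q),.029)) for q in((195,168),(194,275))])
print("stopface/top z30", [J(back("top",T(*q),.030)) for q in((268,138),(280,105))])
print("side stop", [J(back("side",S(*q),.030)) for q in((562,170),(600,170))])
print("head left end side", [J(back("side",S(*q),.018)) for q in((425,375),)])
E
```

```text
[ 0.5474 -0.154  -0.3838] [ 0.41 -0.57  0.05  0.6   0.95  1.63  0.16 -0.28  0.41 -0.04 -0.42 -1.34
  1.02 -0.84]
[ 0.5489 -0.1528 -0.3819] [-0.15 -1.13 -0.39  0.08  0.53  1.03]
[ 0.5459 -0.1557 -0.3787] [-0.27  0.4   0.04  0.42 -0.67 -0.54  0.87 -0.3 ]
tail [array([-52.,  24.]), array([-52. , -21.5])] [array([-54.4,  18.8]), array([-53.6, -26. ])]
stopface/top z30 [array([60. , 30.5]), array([74. , 30.8])]
side stop [array([62.9, 25.3]), array([75. , 26.1])]
head left end side [array([ 18.5, -51.6])]
```

The crop confirms it: the board lies in the jig's channel, with its can at the tail (top crop about 240,400). The stop is up at about (340,140) and the flap stands open on the right at about (460,220). The tool is already aligned with the jig (tool x = −jig x, tool y = jig y).

```bash
cat > g.py <<'E'
import sys,numpy as np
from rig import robot
from scipy.spatial.transform import Rotation as R
P=np.array([.5474,-.154]);yaw=-.382
c,s=np.cos(yaw),np.sin(yaw);M=np.array([[c,-s],[s,c]])
o=robot.get_obs();q=R.from_quat(o["tool_rot"])
e=M.T@(o["position"][:2]-P)
print("t",round(float(o["time"]),2),"TCP jig mm",np.round(e*1e3,1),"z",round(o["position"][2]*1e3,1),"F jig",np.round(M.T@o["ft_force"][:2],2),round(o["ft_force"][2],2),"w",round(float(o["grip_width"]),4))
ax=q.as_matrix();print("tool x yaw err deg",np.round(np.degrees(np.arctan2(ax[1,0],ax[0,0])-yaw-np.pi),2),"tilt z",np.round(ax[:,2],4))
if len(sys.argv)>3:
    t=np.array([float(v) for v in sys.argv[1:4]])/1e3
    w=np.array([*(P+M@t[:2]),t[2]]);print("shift (100mm)",np.round(ax.T@(w-o["position"])*10,3))
E
python3 g.py -78 0 234
```

```text
t 0.1 TCP jig mm [-558.1  563.2] z 232.7 F jig [-0.73  0.17] -0.36 w 0.0871
tool x yaw err deg -0.67 tilt z [-0.0011 -0.0017 -1.    ]
shift (100mm) [-4.867e+00 -5.575e+00 -4.000e-03]
```

>>> move_arm:
  moves: "-0.3 -0.35 0 0 0 0 0; -0.6 -0.7 0 0 0 0 0; -0.8 -0.93 0 0 0 0 0"
  squeeze: 10

```text
time: 0.4
position: [0.2776, 0.4578, 0.2328]
tool_rot: [0.196, 0.981, -0.001, -0.0]
ft_force: [0.9, 0.1, 0.1]
grip_width: 0.0709
grip_force: 0.0
```

>>> move_arm:
  moves: "-0.3 -0.35 0 0 0 0 0; -0.6 -0.7 0 0 0 0 0; -0.8 -0.93 0 0 0 0 0"

```text
time: 0.7
position: [0.3159, 0.3413, 0.2332]
tool_rot: [0.196, 0.981, -0.001, -0.0]
ft_force: [-0.1, 0.1, 0.2]
grip_width: 0.0469
grip_force: 0.0
```

>>> move_arm:
  moves: "-0.3 -0.35 0 0 0 0 0; -0.6 -0.7 0 0 0 0 0; -0.8 -0.93 0 0 0 0 0"

```text
time: 1.0
position: [0.3544, 0.2251, 0.2334]
tool_rot: [0.196, 0.981, -0.0, -0.0]
ft_force: [1.1, 0.2, 0.1]
grip_width: 0.023
grip_force: 0.0
```

>>> move_arm:
  moves: "-0.3 -0.35 0 0 0 0 0; -0.6 -0.7 0 0 0 0 0; -0.8 -0.93 0 0 0 0 0"

```text
time: 1.3
position: [0.3931, 0.1085, 0.2335]
tool_rot: [0.196, 0.981, -0.0, 0.0]
ft_force: [-0.1, 0.7, -0.4]
grip_width: 0.0028
grip_force: 0.0
```

>>> move_arm:
  moves: "-0.3 -0.35 0 0 0 0 0; -0.6 -0.7 0 0 0 0 0; -0.8 -0.93 0 0 0 0 0"

```text
time: 1.6
position: [0.4316, -0.0085, 0.2336]
tool_rot: [0.197, 0.98, -0.0, 0.001]
ft_force: [-0.4, 0.5, 0.5]
grip_width: 0.0006
grip_force: 0.0
```

>>> move_arm:
  moves: "-0.3 -0.35 0 0 0 0 0; -0.6 -0.7 0 0 0 0 0; -0.8 -0.9 0 0 0 0 0; -0.8 -0.9 0 0 0 0 0; -0.8 -0.9 0 0 0 0 0"

```text
time: 2.1
position: [0.4695, -0.1196, 0.233]
tool_rot: [0.196, 0.981, 0.0, -0.001]
ft_force: [0.6, 0.5, -0.3]
grip_width: 0.0007
grip_force: 0.0
```

```bash
python3 g.py -78 0 90
python3 - <<'E'
from rig import robot
import cv2
c=robot.camera("wrist");cv2.imwrite("pics/w1.png",c["image"][:,:,::-1])
E
```

```text
t 2.1 TCP jig mm [-85.1   2.9] z 233.0 F jig [0.34 0.7 ] -0.26 w 0.0007
tool x yaw err deg -0.77 tilt z [-0.0017  0.0013 -1.    ]
shift (100mm) [-0.075 -0.029  1.43 ]
```

View pics/w1.png

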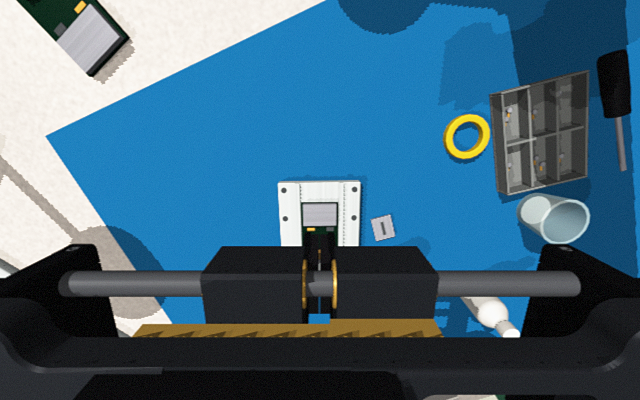

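The wrist view shows the board's can (320,213) centred between the rails and in line with the fingers (319,300). I descend behind the tail.

>>> move_arm:
  moves: "0 -0.02 0.3 0 0 0 0; 0 -0.02 0.6 0 0 0 0; 0 -0.02 1.0 0 0 0 0"

```text
time: 2.45
position: [0.4697, -0.1202, 0.1339]
tool_rot: [0.195, 0.981, -0.0, 0.002]
ft_force: [0.2, 0.9, -0.7]
grip_width: 0.0007
grip_force: 0.0
```

>>> move_arm:
  moves: "0 0 0.2 0 0 0 0; 0 0 0.4 0 0 0 0; 0 0 0.6 0 0 0 0; 0 0 0.7 0 0 0 0; 0 0 0.8 0 0 0 0; 0 0 0.8 0 0 0 0; 0 0 0.8 0 0 0 0"

```text
time: 3.15
position: [0.4695, -0.1212, 0.0539]
tool_rot: [0.195, 0.981, -0.0, 0.0]
ft_force: [1.1, -0.9, -0.1]
grip_width: 0.0007
grip_force: 0.0
```

```bash
python3 g.py -70 0 34;  python3 - <<'E'
from rig import robot
import cv2
c=robot.camera("side");cv2.imwrite("pics/s2.png",cv2.resize(c["image"][150:280,300:460,::-1],None,fx=5,fy=4.6,interpolation=cv2.INTER_CUBIC))
E
```

```text
t 3.15 TCP jig mm [-84.5   1.4] z 53.9 F jig [ 1.34 -0.45] -0.14 w 0.0007
tool x yaw err deg -0.65 tilt z [ 5.e-04 -2.e-04 -1.e+00]
shift (100mm) [-0.145 -0.012  0.2  ]
```

View pics/s2.png

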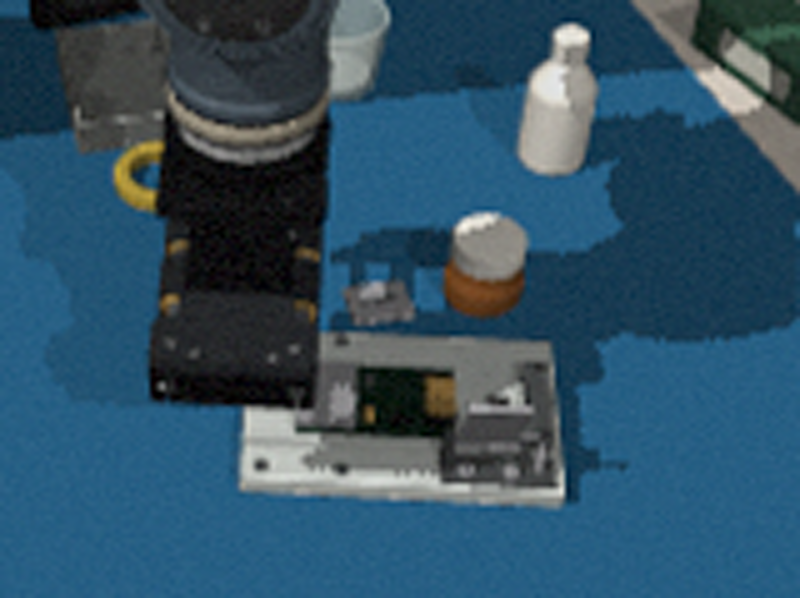

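The gripper is behind the board's tail (crop about 310,400) and nothing else is near it. I lower and push.

>>> move_arm:
  moves: "0 -0.01 0.1 0 0 0 0; 0 -0.01 0.2 0 0 0 0; -0.04 -0.01 0.2 0 0 0 0; -0.08 -0.01 0.2 0 0 0 0; -0.12 -0.01 0.2 0 0 0 0; -0.16 -0.01 0.2 0 0 0 0; -0.2 -0.01 0.2 0 0 0 0; -0.24 -0.01 0.2 0 0 0 0; -0.28 -0.01 0.2 0 0 0 0; -0.32 -0.01 0.2 0 0 0 0; -0.36 -0.01 0.2 0 0 0 0; -0.4 -0.01 0.2 0 0 0 0"

```text
time: 4.4
position: [0.5061, -0.1377, 0.0335]
tool_rot: [0.196, 0.981, 0.0, -0.0]
ft_force: [-0.8, -0.0, 1.0]
grip_width: 0.0006
grip_force: 0.3
```

```bash
python3 g.py -28 0 34
```

```text
t 4.4 TCP jig mm [-44.4  -0.3] z 33.5 F jig [-0.73 -0.3 ] 1.01 w 0.0006
tool x yaw err deg -0.67 tilt z [-2.e-04  1.e-04 -1.e+00]
shift (100mm) [-0.164  0.005 -0.005]
```

>>> move_arm:
  moves: "-0.02 0 0 0 0 0 0; -0.04 0 0 0 0 0 0; -0.06 0 0 0 0 0 0; -0.06 0 0 0 0 0 0"

```text
time: 4.8
position: [0.5118, -0.1402, 0.0336]
tool_rot: [0.196, 0.981, -0.0, 0.0]
ft_force: [0.5, 0.7, 0.7]
grip_width: 0.0005
grip_force: 0.0
```

>>> move_arm:
  moves: "-0.01 0 0 0 0 0 0; -0.02 0 0 0 0 0 0; -0.02 0 0 0 0 0 0"

```text
time: 5.1
position: [0.5134, -0.1408, 0.0336]
tool_rot: [0.196, 0.981, -0.0, 0.0]
ft_force: [-0.5, 0.5, 0.2]
grip_width: 0.0006
grip_force: 0.1
```

Now at jig x ≈ −36.5. I go on in 1 mm steps.

>>> move_arm:
  moves: "-0.01 0 0 0 0 0 0; -0.02 0 0 0 0 0 0; -0.03 0 0 0 0 0 0; -0.03 0 0 0 0 0 0"

```text
time: 5.5
position: [0.5164, -0.1421, 0.0336]
tool_rot: [0.196, 0.981, -0.0, 0.0]
ft_force: [0.3, 0.5, 0.3]
grip_width: 0.0002
grip_force: 0.0
```

>>> move_arm:
  moves: "-0.01 0 0 0 0 0 0; -0.01 0 0 0 0 0 0"

```text
time: 5.7
position: [0.5171, -0.1424, 0.0336]
tool_rot: [0.196, 0.981, -0.0, 0.0]
ft_force: [-0.4, 0.9, -0.5]
grip_width: 0.0003
grip_force: 0.1
```

>>> move_arm:
  moves: "-0.01 0 0 0 0 0 0; -0.01 0 0 0 0 0 0"

```text
time: 5.9
position: [0.5181, -0.1427, 0.0336]
tool_rot: [0.196, 0.981, -0.0, 0.0]
ft_force: [0.1, 0.4, -0.7]
grip_width: 0.0007
grip_force: 0.1
```

>>> move_arm:
  moves: "-0.01 0 0 0 0 0 0; -0.01 0 0 0 0 0 0"

```text
time: 6.1
position: [0.519, -0.1431, 0.0336]
tool_rot: [0.196, 0.981, -0.0, 0.0]
ft_force: [-0.9, 0.5, -0.2]
grip_width: 0.0005
grip_force: 0.1
```

>>> move_arm:
  moves: "-0.01 0 0 0 0 0 0; -0.01 0 0 0 0 0 0"

```text
time: 6.3
position: [0.5196, -0.1434, 0.0335]
tool_rot: [0.196, 0.981, 0.0, -0.0]
ft_force: [-0.6, 0.2, 0.9]
grip_width: 0.0003
grip_force: 0.4
```

>>> move_arm:
  moves: "-0.005 0 0 0 0 0 0; -0.01 0 0 0 0 0 0; -0.01 0 0 0 0 0 0"

```text
time: 6.6
position: [0.5197, -0.1434, 0.0335]
tool_rot: [0.196, 0.981, 0.0, -0.001]
ft_force: [-2.3, 1.2, 1.8]
grip_width: 0.0006
grip_force: 1.6
```

>>> move_arm:
  moves: "-0.005 0 0 0 0 0 0; -0.01 0 0 0 0 0 0; -0.01 0 0 0 0 0 0"

```text
time: 6.9
position: [0.5198, -0.1434, 0.0334]
tool_rot: [0.195, 0.981, 0.0, -0.002]
ft_force: [-4.5, 2.5, 2.6]
grip_width: 0.0006
grip_force: 2.7
```

>>> move_arm:
  moves: "-0.006 0 0 0 0 0 0; -0.012 0 0 0 0 0 0; -0.012 0 0 0 0 0 0; -0.012 0 0 0 0 0 0"

```text
time: 7.3
position: [0.5199, -0.1434, 0.0333]
tool_rot: [0.195, 0.981, 0.001, -0.003]
ft_force: [-6.8, 0.8, 5.1]
grip_width: 0.0006
grip_force: 3.4
```

>>> move_arm:
  moves: "-0.003 0 0 0 0 0 0; -0.003 0 0 0 0 0 0; -0.003 0 0 0 0 0 0"

```text
time: 7.6
position: [0.5199, -0.1433, 0.0333]
tool_rot: [0.195, 0.981, 0.001, -0.004]
ft_force: [-8.0, 1.2, 5.1]
grip_width: -0.0
grip_force: 3.6
```

>>> move_arm:
  moves: "0 0 0 0 0 0 0; 0 0 0 0 0 0 0; 0 0 0 0 0 0 0"

```text
time: 7.9
position: [0.5198, -0.1433, 0.0333]
tool_rot: [0.195, 0.981, 0.001, -0.004]
ft_force: [-6.9, 0.9, 4.7]
grip_width: 0.0007
grip_force: 3.6
```

```bash
python3 g.py
```

```text
t 7.9 TCP jig mm [-29.5  -0.4] z 33.3 F jig [-6.74 -1.78] 4.73 w 0.0007
tool x yaw err deg -0.65 tilt z [-0.0066  0.003  -1.    ]
```

>>> move_arm:
  moves: "-0.004 0 0 0 0 0 0; -0.004 0 0 0 0 0 0; -0.004 0 0 0 0 0 0; -0.004 0 0 0 0 0 0; -0.004 0 0 0 0 0 0"

```text
time: 8.4
position: [0.5199, -0.1434, 0.0333]
tool_rot: [0.195, 0.981, 0.001, -0.004]
ft_force: [-8.0, 1.5, 4.5]
grip_width: 0.0007
grip_force: 3.9
```

>>> move_arm:
  moves: "0 0 0 0 0 0 0"

```text
time: 8.5
position: [0.5199, -0.1434, 0.0333]
tool_rot: [0.195, 0.981, 0.001, -0.004]
ft_force: [-7.9, 2.0, 5.7]
grip_width: 0.0008
grip_force: 3.9
```

>>> move_arm:
  moves: "0.03 0 0 0 0 0 0; 0.1 0 0 0 0 0 0; 0.15 0 -0.1 0 0 0 0; 0.15 0 -0.4 0 0 0 0; 0.15 0 -0.7 0 0 0 0; 0.15 0 -1 0 0 0 0;  0.15 0 -1 0 0 0 0; 0.15 0 -1 0 0 0 0"

```text
time: 9.3
position: [0.5104, -0.1396, 0.1349]
tool_rot: [0.196, 0.981, -0.001, 0.002]
ft_force: [0.5, 0.2, -0.1]
grip_width: 0.0005
grip_force: 0.0
```

```bash
python3 g.py 38 -90 135
python3 - <<'E'
from rig import robot
import cv2
c=robot.camera("wrist");w=c["image"][:,:,::-1]
t=robot.camera("top")["image"][112:202,335:425,::-1]
t=cv2.resize(t,(400,400),interpolation=cv2.INTER_CUBIC)
w=cv2.resize(w[150:350,220:420],(400,400),interpolation=cv2.INTER_CUBIC)
cv2.imwrite("pics/wt3.png",cv2.hconcat([t,w]))
E
```

```text
t 9.3 TCP jig mm [-39.7  -0.4] z 134.9 F jig [0.39 0.36] -0.12 w 0.0005
tool x yaw err deg -0.68 tilt z [ 0.0036 -0.0018 -1.    ]
shift (100mm) [-0.788 -0.887  0.002]
```

View pics/wt3.png

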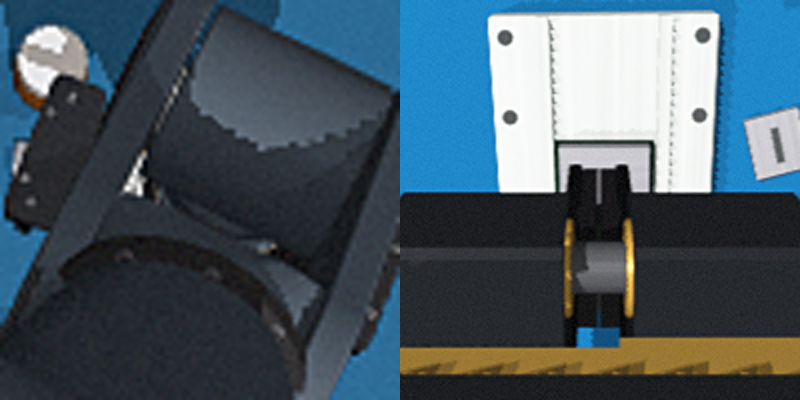

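The board sits in the channel, seen in the wrist half at (605,165), and the fingers are clear of it. I go over to the flap's outer side.

>>> move_arm:
  moves: "-0.2 -0.23 0 0 0 0 0; -0.4 -0.46 0 0 0 0 0; -0.6 -0.7 0 0 0 0 0; -0.79 -0.9 0 0 0 0 0; -0.79 -0.9 0 0 0 0 0; -0.79 -0.9 0.2 0 0 0 0; -0.79 -0.9 0.4 0 0 0 0; -0.79 -0.9 0.5 0 0 0 0; -0.79 -0.9 0.5 0 0 0 0; -0.79 -0.9 0.5 0 0 0 0"

```text
time: 10.4
position: [0.5478, -0.2521, 0.0833]
tool_rot: [0.195, 0.981, 0.0, -0.0]
ft_force: [-0.2, -0.7, 0.9]
grip_width: 0.0007
grip_force: 0.0
```

```bash
python3 g.py 38 -80 83
python3 - <<'E'
from rig import robot
import cv2
c=robot.camera("side")["image"][150:270,350:470,::-1]
cv2.imwrite("pics/s4.png",cv2.resize(c,(600,600),interpolation=cv2.INTER_CUBIC))
E
```

```text
t 10.4 TCP jig mm [ 36.9 -90.9] z 83.3 F jig [ 0.12 -0.74] 0.86 w 0.0007
tool x yaw err deg -0.65 tilt z [-7.e-04  5.e-04 -1.e+00]
shift (100mm) [-0.01   0.109  0.003]
```

View pics/s4.png

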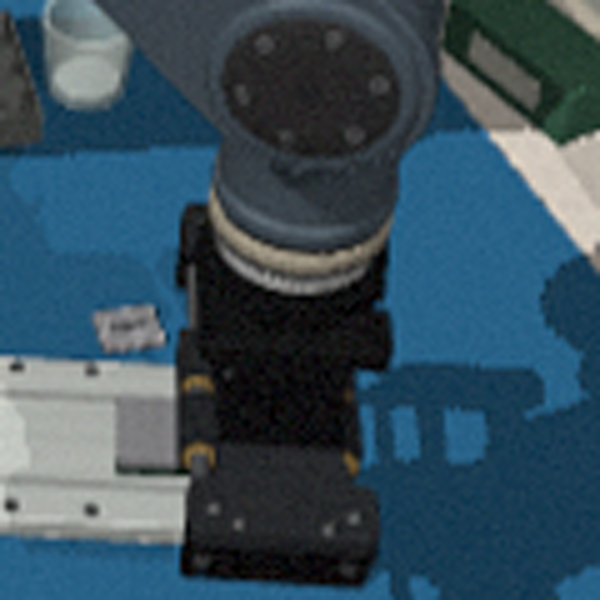

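>>> move_arm:
  moves: "-0.01 0.04 0 0 0 0 0; -0.01 0.08 0 0 0 0 0; -0.01 0.12 0 0 0 0 0; -0.01 0.14 0 0 0 0 0; -0.01 0.16 0 0 0 0 0"

```text
time: 10.95
position: [0.5551, -0.2379, 0.0837]
tool_rot: [0.195, 0.981, -0.0, 0.0]
ft_force: [-0.5, 0.3, -0.1]
grip_width: 0.0003
grip_force: 0.0
```

>>> move_arm:
  moves: "0 0.02 0 0 0 0 0; 0 0.04 0 0 0 0 0; 0 0.06 0 0 0 0 0"

```text
time: 11.25
position: [0.5573, -0.2325, 0.0835]
tool_rot: [0.196, 0.981, 0.0, -0.0]
ft_force: [0.4, 0.0, -0.5]
grip_width: 0.0005
grip_force: 0.0
```

>>> move_arm:
  moves: "0 0.02 0 0 0 0 0; 0 0.04 0 0 0 0 0"

```text
time: 11.45
position: [0.5587, -0.2291, 0.0835]
tool_rot: [0.195, 0.981, -0.0, -0.0]
ft_force: [-1.2, -2.9, 2.0]
grip_width: 0.0005
grip_force: 1.6
```

>>> move_arm:
  moves: "0 0.02 0 0 0 0 0; 0 0.04 0 0 0 0 0"

```text
time: 11.65
position: [0.5604, -0.2259, 0.0839]
tool_rot: [0.196, 0.981, -0.001, 0.0]
ft_force: [-2.1, -1.9, 2.1]
grip_width: 0.0004
grip_force: 1.5
```

>>> move_arm:
  moves: "0 0.02 0 0 0 0 0; 0 0.04 0 0 0 0 0; 0 0.06 0 0 0 0 0"

```text
time: 11.95
position: [0.5629, -0.2197, 0.0836]
tool_rot: [0.196, 0.981, -0.0, 0.0]
ft_force: [0.1, -1.9, 1.4]
grip_width: 0.0006
grip_force: 1.1
```

>>> move_arm:
  moves: "0 0.02 0 0 0 0 0; 0 0.04 0 0 0 0 0; 0 0.06 0 0 0 0 0"

```text
time: 12.25
position: [0.5649, -0.2138, 0.0834]
tool_rot: [0.196, 0.981, 0.0, -0.0]
ft_force: [-1.3, -1.6, 0.7]
grip_width: 0.0005
grip_force: 0.8
```

>>> move_arm:
  moves: "0 0.02 0 0 0 0 0; 0 0.04 0 0 0 0 0; 0 0.06 0 0 0 0 0"

```text
time: 12.55
position: [0.5671, -0.2084, 0.0835]
tool_rot: [0.196, 0.981, 0.0, -0.0]
ft_force: [-0.5, -2.1, 0.8]
grip_width: 0.0006
grip_force: 0.8
```

>>> move_arm:
  moves: "0 0.015 0 0 0 0 0; 0 0.03 0 0 0 0 0; 0 0.045 0 0 0 0 0; 0 0.06 0 0 0 0 0"

```text
time: 12.95
position: [0.5694, -0.2028, 0.0833]
tool_rot: [0.196, 0.981, 0.0, -0.0]
ft_force: [-1.2, -1.2, -0.1]
grip_width: 0.0006
grip_force: 0.5
```

>>> move_arm:
  moves: "0 0.01 0 0 0 0 0; 0 0.02 0 0 0 0 0; 0 0.03 0 0 0 0 0"

```text
time: 13.25
position: [0.5707, -0.2001, 0.0835]
tool_rot: [0.196, 0.981, 0.0, -0.0]
ft_force: [-0.5, -0.2, -0.3]
grip_width: 0.0003
grip_force: 0.3
```

>>> move_arm:
  moves: "0 0.01 0 0 0 0 0; 0 0.02 0 0 0 0 0; 0 0.03 0 0 0 0 0"

```text
time: 13.55
position: [0.5719, -0.1974, 0.0836]
tool_rot: [0.196, 0.981, 0.0, 0.0]
ft_force: [0.0, 0.3, -0.2]
grip_width: 0.0004
grip_force: 0.2
```

>>> move_arm:
  moves: "0 0.01 0 0 0 0 0; 0 0.02 0 0 0 0 0"

```text
time: 13.75
position: [0.5727, -0.1956, 0.0836]
tool_rot: [0.196, 0.981, 0.0, 0.0]
ft_force: [-0.2, -0.2, 0.1]
grip_width: 0.0005
grip_force: 0.1
```

```bash
python3 g.py
python3 - <<'E'
from rig import robot
import cv2
a=robot.camera("top")["image"][112:202,335:425,::-1]
b=robot.camera("side")["image"][208:272,350:414,::-1]
cv2.imwrite("pics/ts5.png",cv2.hconcat([cv2.resize(x,(400,400),interpolation=cv2.INTER_CUBIC) for x in(a,b)]))
E
```

```text
t 13.75 TCP jig mm [ 39.  -29.2] z 83.6 F jig [-0.09 -0.21] 0.13 w 0.0005
tool x yaw err deg -0.68 tilt z [ 2.e-04  1.e-04 -1.e+00]
```

View pics/ts5.png

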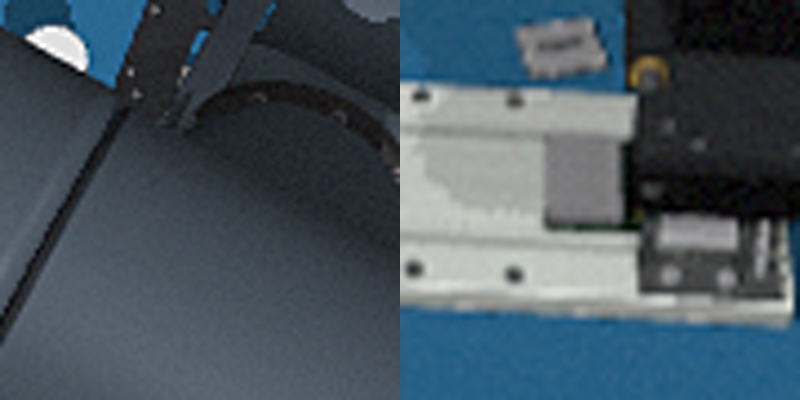

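The top view is blocked. In the side half the flap's lit outer face shows at (700,232), so it isn't over yet. I carry on gently and watch that pixel patch.

>>> move_arm:
  moves: "0 0.01 0 0 0 0 0; 0 0.02 0 0 0 0 0"

```text
time: 14.05
position: [0.5734, -0.1938, 0.0836]
tool_rot: [0.196, 0.981, 0.0, 0.0]
ft_force: [0.2, -1.1, -0.2]
grip_width: 0.0005
grip_force: 0.0
```

```bash
cat > p.py <<'E'
from rig import robot
a=robot.camera("side")["image"];print(a[243:248,393:403].mean((0,1)).round(),a[243:248,393:403].mean(2).round().astype(int).tolist())
E
python3 p.py
```

```text
[145. 144. 146.] [[146, 143, 144, 146, 145, 151, 146, 147, 146, 149], [140, 140, 134, 139, 139, 143, 141, 139, 145, 145], [163, 160, 159, 152, 152, 154, 152, 150, 146, 145], [163, 163, 159, 159, 158, 158, 156, 159, 161, 161], [117, 118, 122, 117, 116, 125, 129, 130, 134, 142]]
```

>>> move_arm:
  moves: "0 0.01 0 0 0 0 0; 0 0.02 0 0 0 0 0"

```text
time: 14.3
position: [0.5741, -0.1919, 0.0835]
tool_rot: [0.196, 0.981, 0.0, -0.0]
ft_force: [-0.2, -0.5, -0.6]
grip_width: 0.0004
grip_force: 0.0
```

```bash
python3 p.py
```

```text
[141. 141. 142.] [[144, 142, 142, 142, 144, 147, 144, 141, 148, 142], [144, 147, 134, 133, 134, 135, 130, 129, 132, 126], [162, 167, 150, 147, 146, 145, 143, 138, 142, 138], [162, 158, 156, 154, 158, 155, 160, 161, 160, 162], [117, 117, 117, 109, 117, 123, 126, 125, 129, 138]]
```

>>> move_arm:
  moves: "0 0.01 0 0 0 0 0; 0 0.02 0 0 0 0 0; 0 0.03 0 0 0 0 0"

```text
time: 14.65
position: [0.5753, -0.1892, 0.0836]
tool_rot: [0.196, 0.981, -0.0, 0.0]
ft_force: [0.1, 0.5, -0.5]
grip_width: 0.0005
grip_force: 0.0
```

```bash
python3 p.py
```

```text
[140. 140. 142.] [[141, 139, 142, 141, 145, 146, 141, 143, 144, 140], [143, 148, 131, 136, 131, 130, 130, 128, 130, 124], [160, 167, 150, 149, 148, 148, 141, 140, 141, 138], [158, 157, 156, 156, 156, 157, 159, 163, 161, 163], [118, 116, 117, 115, 115, 118, 126, 129, 132, 134]]
```

>>> move_arm:
  moves: "0 0.01 0 0 0 0 0; 0 0.02 0 0 0 0 0"

```text
time: 14.9
position: [0.5761, -0.1873, 0.0836]
tool_rot: [0.196, 0.981, -0.0, 0.0]
ft_force: [0.3, 1.0, -0.8]
grip_width: 0.0006
grip_force: 0.0
```

```bash
python3 p.py
```

```text
[140. 140. 142.] [[144, 142, 140, 143, 140, 147, 144, 143, 150, 137], [143, 147, 134, 134, 134, 132, 127, 130, 132, 126], [161, 162, 147, 151, 151, 144, 141, 140, 140, 139], [159, 158, 155, 155, 154, 159, 162, 164, 158, 162], [113, 120, 121, 113, 113, 120, 121, 129, 133, 135]]
```

The patch changed between t = 14.05 and 14.3 and has been static since, with no force, so the flap has probably snapped shut. I back out sideways, then up, and look.

>>> move_arm:
  moves: "0 -0.2 0 0 0 0 0; 0 -0.5 -0.1 0 0 0 0; 0 -0.7 -0.4 0 0 0 0; 0 -0.8 -0.8 0 0 0 0; 0 -0.9 -1 0 0 0 0; 0 -0.9 -1 0 0 0 0"

```text
time: 15.55
position: [0.5431, -0.2733, 0.1873]
tool_rot: [0.196, 0.981, -0.002, 0.004]
ft_force: [0.5, 0.5, -0.3]
grip_width: 0.0006
grip_force: 0.0
```

>>> move_arm:
  moves: "0.4 -0.3 -0.2 0 0 0 0; 0.7 -0.6 -0.4 0 0 0 0; 1 -1 -0.5 0 0 0 0; 1 -1 -0.5 0 0 0 0; 1 -1 -0.5 0 0 0 0"

```text
time: 16.05
position: [0.41, -0.3244, 0.2329]
tool_rot: [0.197, 0.98, 0.001, -0.0]
ft_force: [0.5, 0.5, 0.3]
grip_width: 0.0005
grip_force: 0.0
```

>>> move_arm:
  moves: "0.4 -0.3 0 0 0 0 0; 0.7 -0.6 0 0 0 0 0; 1 -1 0 0 0 0 0; 1 -1 0 0 0 0 0; 1 -1 0 0 0 0 0"

```text
time: 16.55
position: [0.2804, -0.3782, 0.2327]
tool_rot: [0.196, 0.981, 0.001, -0.0]
ft_force: [0.1, 0.2, -0.5]
grip_width: 0.0006
grip_force: 0.0
```

Run:
```python
from rig import robot
import cv2
a=robot.camera("top")["image"][112:202,335:425,::-1]
b=robot.camera("side")["image"][195:285,335:425,::-1]
cv2.imwrite("pics/ts6.png",cv2.hconcat([cv2.resize(x,(400,400),interpolation=cv2.INTER_CUBIC) for x in(a,b)]))
```

```text
(no output)
```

View pics/ts6.png

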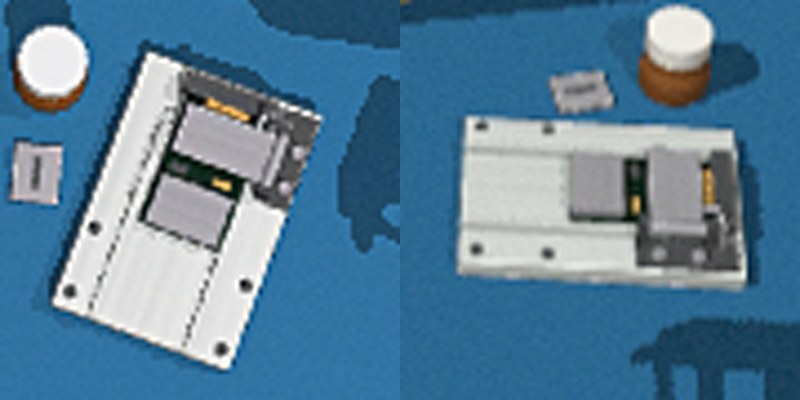

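The flap lies flat across the board, at (225,145) in the top half and (675,180) in the side half. The gold-topped connector sits between it and the stop, so the board is home. The jar and the loose shield haven't moved.

```bash
python3 -c "
from rig import robot
print(robot.hand_in())"
```

```text
the job is handed in; nothing more can be done
None
```

The job is done and handed in: the board is home against the stop (pressed at about 7–8 N for over half a second), and the flap snapped shut onto it by itself. The last pictures show it lying flat on the board with the arm clear.

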